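Seat a filter carrier under its leaf spring

ROBOT

A 6-joint arm with a two-finger parallel gripper is mounted at the origin on a cart in front of the work surface, level with it; the furniture and walls round the work are solid. World frame = base frame: x ahead of the robot, y to its left, z up, the work surface at z = 0. Lengths are in m, angles in rad, forces in N, time in s.
With the tool pointing down it reaches from about 0.3 to 0.775 m from the base axis. Payload 14.6 kg.
Tool frame: the origin (TCP) lies on the centre line of the jaws, within the pads' length; the fingertips stand 22 mm ahead of it and the grasp point (between the pads) lies 3 mm ahead of it; z points along the fingers, y is the line along which they close (so a half turn about z gives the same grasp; the last joint's range is limited). The gripper opens to 94 mm and grips with 3 to 60 N. Pads are 16 mm wide; open, the fingers measure 119 mm over their backs; the gripper's body (75 mm by 177 mm) begins 78 mm behind the grasp point.
Start: joints at [-1.221, 0.3, 1.521, -0, 1.321, -0.067], TCP at [0.223, -0.503, 0.227] pointing down, gripper open.
Joint ranges: [-3.03, 3.03], [-0.79, 2.21], [0.23, 2.52], [-1.04, 4.18], [0, 3.07], [-2.55, 2.55]. Speed limits (rad/s): [2.22, 2.22, 2.57, 3.14, 3.14, 3.14].

INTERFACE

Orientations are given as a rotation vector (axis times angle).
In Python, from bench import ctrl gives the robot as it stands.
- The arm moves only by the tool carry_out, never from a script. Its argument "series" is a list of rows, each a list of 7 numbers: the turn, a rotation vector about the tool's x, y, z in degrees, then the shift along the tool's x, y, z in mm, then the opening, from 0 (shut) to 1 (fully open). In form: [[ax, ay, az, tx, ty, tz, claw], ...]. A call has 1 to 20 rows; each row shifts and turns the commanded pose from where the row before left it, along the tool's axes as they then stand; what a row does not reach is not made up. A row lasts 1/12 s, in which the tool goes at most 41.7 mm and 7.16 degrees, less where a joint would pass 70% of its speed; a pose out of reach is approached as far as the arm can. A call with a gripper value outside its range is refused whole. The fingers move at their own pace and stop on an object; "squeeze" is the grip in N (left out, the last holds). Time passes only in rows, so rows that do not move let the fingers close. It gives the time, the measured TCP pose, the force, the opening and the grip force at its end, in the units of the state.
- ctrl.observe(): the state, without advancing time (a new reading comes with each control period).
- ctrl.grab_frame(name): name is "scene" or "side" or "wrist"; returns the picture (400x640x3 uint8, blue, green, red); there is no depth.
- ctrl.camera_info(name): a dict with "K" (3x3 intrinsics, pixels), "extrinsics" (4x4, takes a point from world to camera coordinates); the wrist camera has in their place "T_tool_cam" (4x4, takes a point from camera to tool coordinates, whose origin is the TCP and whose axes are the flange's). Camera axes: x right, y up, looking along -z (the intrinsics and any distortion apply to the point x, -y, -z); pixel columns grow to the right and rows downward; lengths in m; the calibration is good to about 2 mm. A picture is of the moment at which its call begins: read the wrist's pose just before it. camera_info takes no time and is no camera call.
- ctrl.finish_job(): hands the job in; it is judged then, once.
Trained networks look in the newest picture that a camera, given by its name, has taken for a name from the list of things; names that differ only in an ending like _2 or _b are one class to them, and where a whole thing is asked for, a point or a joint stands for the part that bears it (a point fixed in the world has none). Each returns a list of dicts, best first, with "conf" (0 to 1); they miss things now and then, are a little off and sometimes report something else, mostly with a low value. They report only what shows in the picture. A call takes as long as a camera call. They do not tell look-alikes from the thing itself.
- ctrl.search_frame(target, camera): "centre" ([column, row] in pixels, amid what is visible of it).
- ctrl.cut_out(target, camera): "mask" (400x640 bool, what is visible of it) and "centre" ([column, row] in pixels, amid what is visible of it).
- ctrl.landmark_of(target, camera): "centre" ([column, row] in pixels: a listed point, or the origin of a listed thing).
The state is a dict: "time_s": time; "joint_positions": joint angles; "qvel": joint speeds; "joint_torque": joint torques, N m; "position": TCP position; "orientation": TCP orientation; "ft_force": force on the tool from outside, world axes, zero at the start; "ft_torque": the same for the moment, N m; "width": opening from 0.0 (shut) to 1.0 (fully open); "gripper_force": force on a finger pad.
Only numpy, scipy, OpenCV 4.12 (cv2) and the standard library are available. Lean on these libraries where they do the work, as an engineer would, in place of code of your own. Each camera call takes 0.05 s, during which the arm holds its last target. There are 200 camera calls.

TASK

With the fingertips, press the orange filter carrier down onto the floor of its dock and, keeping it pressed, slide it forward under the dark gate and the leaf spring until it is fully home against the white stop block and stays there, lying flat, with the black loading plate sprung up again behind it. Push it only: do not lift it or tip it out of the dock, and leave the dish, the tape roll and the small bottle where they are. Finish with the hand clear.

Things in the scene. Friction and masses are not known exactly. Their poses are not given: they have to be found in the camera images.
- dock: White and grey dock fixed on the worktop, 218 x 88 mm; its place and yaw vary. Origin on the worktop under the channel's centre line; x points along the straight channel in the sliding direction (away from the robot), y left, z up. Channel 68 mm wide, floor at z = 0.016, side walls' tops z = 0.030, rear kerb at x = -0.102 to -0.096, top z = 0.026. Above the channel it is open as far as the gate.
- gate (a point): Middle of the underside of the dark steel gate bar across the channel, 21 mm above its floor (dock frame x = 0.036, z = 0.037). Bar 8 mm long in x, 88 mm wide, top at z = 0.050. The carrier passes under it only when pressed to within about 3 mm of the floor. Axes as the dock's.
- home (a point): Point on the channel floor (dock frame x = 0.0375, z = 0.016) where the centre of the carrier's underside is when it is fully home, its front on the white stop block (face at dock x = 0.0845, block top z = 0.056). The carrier's step is then 7.5 mm short of the gate bar. Axes as the dock's.
- carrier: Loose orange carrier with a round white filter on it, 94 (x) x 64 (y) mm, 0.10 to 0.21 kg. Origin at the centre of its underside, x the sliding direction. Front part x = -0.013 to +0.047: 18 mm thick. Rear part: thumb ledge 12 mm thick. It starts on the loading plate in the channel, its underside at z = 0.024, its centre at x = -0.041 to -0.033 in the dock's frame.
- ledge (a point): Centre of the top face of the carrier's ribbed thumb ledge (34 mm long, 64 mm wide). 17 mm ahead of this point an upright step 6 mm high faces rearward: a fingertip pressing on the ledge can push the carrier forward against it. Axes as the carrier's.
- lift_plate (a joint): Black sprung loading plate in the floor under the carrier's start (dock x = -0.090 to -0.012, 50 mm wide), m: 0 = up, 8 mm above the floor; 0.008 = flush. It pushes up with about 6 N at 0, 9 N when flush. It springs up behind the carrier once that is home and keeps it from sliding back.
- leaf_spring (a joint): Forked steel leaf spring behind the gate, rad: 0 = down, grows as its two prongs are lifted. They slope down to dock x = 0.068, their ends 3 mm below the top of a carrier lying on the floor, near its two sides. The carrier lifts them by about 0.1 rad; they press on it with 5 to 6 N and drag: sliding takes some 15 N down and 10 to 20 N forward.
- dish: Bystander: small clear round culture dish, 58 mm across, 14 mm high, standing beside the dock; origin at the centre of its underside. Leave it alone.
- tape: Bystander: roll of label tape lying flat, 73 mm across, 19 mm high, beside the dock; origin at the centre of its underside. Leave it alone.
- bottle: Bystander: small pale reagent bottle with a white cap, 48 mm across, 76 mm high, to the right of the dock's far part; origin at the centre of its underside. Leave it alone.
Not all that is in view belongs to the job. What is shaped like the dock but pink is not meant.

How it is judged:
By the outcome, as a careful person would: the job done as asked, in the order asked, and still so for the second after the job is handed in, with the robot touching nothing.
It also fails if it takes over 48 s, if anything falls off the work surface, if the arm or the gripper's body presses on something with over 40 N, if the wrist force passes 120 N, or if a joint passes its speed limit or range.

## Working session

There is one attempt and no reset: what is moved stays moved. The work goes in short steps, Python scripts to look and compute and a tool call to move; the robot and the scene stay as the last step left them, time stands still between calls to the robot, and variables do not carry over. Pictures are saved under pics/ and viewed, at most 10 in all, crops included, and the job is handed in when it is done.

Besides the shell and the picture viewer there is one more tool, called after "Request:" as name([rows], argument=value, ...), one row to a line, values as JSON. carry_out: Moves the arm, as the interface text tells. Its arguments: {"type":"object","properties":{"series":{"type":"array","items":{"type":"array","items":{"type":"number"}}},"squeeze":{"type":"number"}},"required":["series"]}

```bash
mkdir -p pics; ls
cat > h.py <<'E'
import numpy as np, cv2
from scipy.spatial.transform import Rotation as R
from bench import ctrl
def cam(name, st=None):
    i=ctrl.camera_info(name); K=np.array(i["K"])
    if "extrinsics" in i: E=np.array(i["extrinsics"])
    else:
        st=st or ctrl.observe(); T=np.eye(4); T[:3,:3]=R.from_rotvec(st["orientation"]).as_matrix(); T[:3,3]=st["position"]
        E=np.linalg.inv(T@np.array(i["T_tool_cam"]))
    return K,E
F=np.diag([1,-1,-1,1.])
def P(c): return c[0]@(F@c[1])[:3]
def proj(c,X):
    X=np.atleast_2d(X); h=np.c_[X,np.ones(len(X))]@P(c).T; return h[:,:2]/h[:,2:]
def onz(c,uv,z):
    M=P(c); A=np.c_[M[:,0],M[:,1],-np.array([uv[0],uv[1],1.])]; return np.linalg.solve(A,-(M[:,2]*z+M[:,3]))[:2]
def tri(cs,uvs):
    A=[]
    for c,u in zip(cs,uvs):
        M=P(c); A+=[u[0]*M[2]-M[0],u[1]*M[2]-M[1]]
    A=np.array(A); return np.linalg.lstsq(A[:,:3],-A[:,3],rcond=None)[0]
E
python3 - <<'E'
from h import *
s=ctrl.observe(); print(s)
for n in ["scene","side"]:
    print(n,{k:(np.round(v,3).tolist() if not isinstance(v,(str,dict,type(None))) else v) for k,v in ctrl.camera_info(n).items()})
    cv2.imwrite(f"pics/{n}0.png",ctrl.grab_frame(n)); 
    for t in ["dock","carrier","ledge","gate","home","dish","tape","bottle","lift_plate"]:
        r=ctrl.landmark_of(t,n); print(n,t,[(np.round(q["centre"]).tolist(),round(q["conf"],2)) for q in r[:3]])
print(ctrl.camera_info("wrist"))
E
```

```text
pics
{'time_s': 0.0, 'joint_positions': array([-1.22061508e+00,  3.00447984e-01,  1.52157026e+00, -2.83509799e-05,
        1.32065172e+00, -6.65960051e-02]), 'qvel': array([-0.00022017,  0.00122506, -0.00254326,  0.00056677, -0.00045273,
       -0.00104588]), 'joint_torque': array([ 5.93475361e-04, -5.31803620e+01, -3.52735698e+01,  7.08882906e-02,
        2.44696724e-02, -6.50537595e-05]), 'position': array([ 0.22256536, -0.50271313,  0.22690356]), 'orientation': array([-3.07258410e+00, -6.49735140e-01,  2.81757191e-04]), 'ft_force': array([ 0.10864511, -0.23215352, -0.03268034]), 'ft_torque': array([ 0.00798441, -0.05040707, -0.04987243]), 'gripper_force': 0.0, 'width': 0.9977947445592371}
scene {'K': [[361.776, 0.0, 318.632], [0.0, 361.776, 193.01], [0.0, 0.0, 1.0]], 'extrinsics': [[-0.736, -0.677, 0.003, 0.416], [0.436, -0.471, 0.767, -0.287], [-0.518, 0.566, 0.642, -0.597], [0.0, 0.0, 0.0, 1.0]]}
scene dock [([386.0, 175.0], 0.77), ([302.0, 212.0], 0.7)]
scene carrier [([317.0, 212.0], 0.83), ([298.0, 188.0], 0.19)]
scene ledge [([331.0, 215.0], 0.69)]
scene gate [([377.0, 155.0], 0.75), ([289.0, 200.0], 0.71)]
scene home [([289.0, 208.0], 0.81)]
scene dish [([337.0, 196.0], 0.54)]
scene tape [([297.0, 246.0], 0.91)]
scene bottle [([300.0, 189.0], 0.91)]Traceback (most recent call last):
  File "<stdin>", line 7, in <module>
ValueError: it knows: bottle, carrier, dish, dock, gate, home, ledge, tape
```

Run:
```python
from h import *
s=ctrl.observe()
cs={"scene":cam("scene"),"side":cam("side"),"wrist":cam("wrist",s)}
print({n:np.round(np.linalg.inv(c[1])[:3,3],3).tolist() for n,c in cs.items()}, [k for k in ctrl.camera_info("side")], ctrl.camera_info("wrist"))
ims=[]
for n in cs:
    im=ctrl.grab_frame(n); ims.append(im)
    for t in ["dock","carrier","ledge","gate","home","dish","tape","bottle"]:
        r=ctrl.landmark_of(t,n); print(n,t,[(np.round(q["centre"],1).tolist(),round(q["conf"],2),np.round(onz(cs[n],q["centre"],{"ledge":.036,"gate":.037,"home":.016,"carrier":.024}.get(t,0)),3).tolist()) for q in r[:3]])
cv2.imwrite("pics/a.png",np.vstack([cv2.resize(ims[0][100:300,180:500],(800,300),interpolation=3) if 0 else cv2.resize(ims[0][110:290,200:480],(466,300)),cv2.resize(ims[1],(466,300))]))
cv2.imwrite("pics/sc.png",cv2.resize(ims[0][110:290,200:480],(800,514)));cv2.imwrite("pics/si.png",ims[1])
```

```text
{'scene': [0.122, 0.484, 0.602], 'side': [0.127, 0.656, 0.37], 'wrist': [0.289, -0.473, 0.385]} ['K', 'extrinsics'] {'K': array([[348.13177865,   0.        , 316.28649297],
       [  0.        , 348.13177865, 192.59642385],
       [  0.        ,   0.        ,   1.        ]]), 'T_tool_cam': array([[-1.26140906e-03,  9.67933603e-01,  2.51203004e-01,
         7.29583497e-02],
       [ 9.99999136e-01,  1.12804632e-03,  6.74888567e-04,
        -4.30099605e-04],
       [ 3.69878699e-04,  2.51203638e-01, -9.67934190e-01,
        -1.57792967e-01],
       [ 0.00000000e+00,  0.00000000e+00,  0.00000000e+00,
         1.00000000e+00]])}
scene dock [([301.2, 213.2], 0.82, [0.587, 0.038]), ([387.6, 174.0], 0.62, [0.523, -0.237])]
scene carrier [([317.9, 214.7], 0.81, [0.537, 0.033]), ([289.3, 199.0], 0.36, [0.626, 0.04])]
scene ledge [([331.2, 212.9], 0.96, [0.51, 0.017])]
scene gate [([373.5, 157.0], 0.76, [0.572, -0.232]), ([287.9, 200.5], 0.6, [0.613, 0.056])]
scene home [([288.4, 209.3], 0.86, [0.607, 0.061]), ([372.7, 167.3], 0.75, [0.56, -0.216]), ([295.7, 246.2], 0.19, [0.511, 0.132])]
scen
[... 311 characters left out ...]
.665, -0.021])]
side carrier [([315.5, 223.6], 0.7, [0.538, 0.034])]
side ledge [([328.4, 217.8], 0.98, [0.517, 0.019]), ([299.9, 234.5], 0.6, [0.522, 0.111]), ([277.5, 224.5], 0.28, [0.583, 0.099])]
side gate [([364.9, 182.1], 0.93, [0.553, -0.215]), ([281.4, 216.9], 0.77, [0.598, 0.068])]
side home [([363.8, 188.2], 0.83, [0.561, -0.226]), ([278.8, 225.0], 0.65, [0.607, 0.066])]
side dish [([332.2, 215.9], 0.49, [0.557, -0.063])]
side tape []
side bottle [([285.1, 210.7], 0.83, [0.664, -0.03]), ([280.0, 225.6], 0.64, [0.624, 0.041]), ([314.7, 224.0], 0.28, [0.567, -0.006])]
wrist dock []
wrist carrier []
wrist ledge []
wrist gate []
wrist home []
wrist dish []
wrist tape []
wrist bottle []
```

View pics/sc.png

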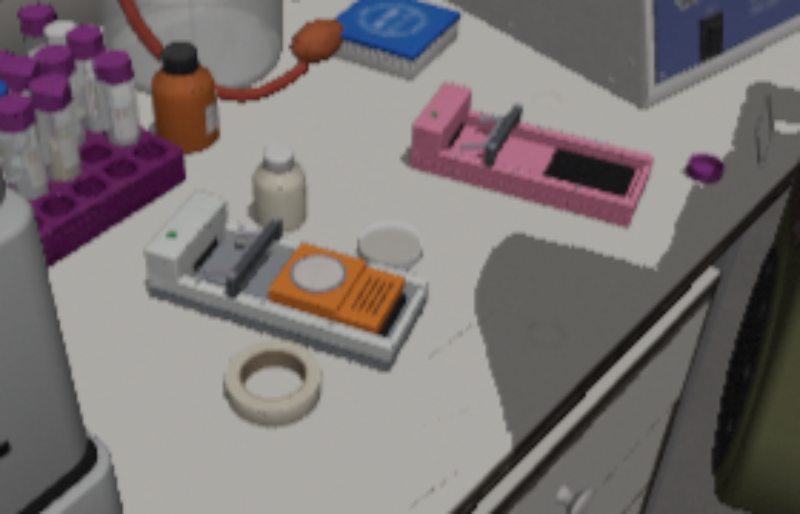

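View pics/si.png

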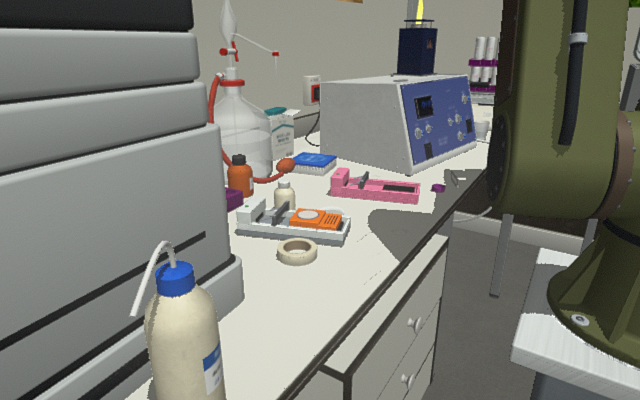

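The scene shows two dock-shaped things: a white and grey one at about (301,213) with the orange carrier in it, and a pink one at about (387,174). The white one fits the description. It holds the carrier, with the gate, stop block, bottle, dish and tape around it. Next I'll move the wrist camera above it.

Request:
carry_out([
  [0,0,0,29,-20,0,0.2],
  [0,0,0,29,-20,0,0.2],
  [0,0,0,29,-20,0,0.2],
  [0,0,0,29,-20,0,0.2],
  [0,0,0,29,-20,0,0.2],
  [0,0,0,29,-20,0,0.2],
  [0,0,0,29,-20,0,0.2],
  [0,0,0,29,-20,0,0.2],
  [0,0,0,29,-20,0,0.2],
  [0,0,0,29,-20,0,0.2],
  [0,0,0,29,-20,0,0.2],
  [0,0,0,29,-20,0,0.2],
  [0,0,0,29,-20,0,0.2],
  [0,0,0,29,-20,0,0.2],
  [0,0,0,29,-20,0,0.2],
  [0,0,0,29,-20,0,0.2],
  [0,0,0,29,-20,0,0.2],
  [0,0,0,29,-20,0,0.2],
  [0,0,0,0,0,0,0.2],
  [0,0,0,0,0,0,0.2],
])

```text
time_s: 3.47
position: [0.5544, 0.0388, 0.2269]
orientation: [-3.073, -0.654, 0.001]
ft_force: [-0.7, -0.1, 0.1]
width: 0.198
gripper_force: 0.0
```

```bash
cat > look.py <<'E'
from h import *
import sys,json
s=ctrl.observe(); c=cam("wrist",s); im=ctrl.grab_frame("wrist"); cv2.imwrite(sys.argv[1],im)
print(s["time_s"],s["position"],s["orientation"],s["ft_force"],s["width"])
Z={"ledge":.036,"gate":.037,"home":.016,"carrier":.024}
o={"pos":s["position"].tolist(),"ori":s["orientation"].tolist()}
for t in ["dock","carrier","ledge","gate","home"]:
    r=ctrl.landmark_of(t,"wrist"); o[t]=[list(map(float,q["centre"])) for q in r[:2]]
    print(t,[(np.round(q["centre"],1).tolist(),round(q["conf"],2),np.round(onz(c,q["centre"],Z.get(t,0)),4).tolist()) for q in r[:3]])
json.dump(o,open(sys.argv[1][:-3]+"json","w"))
E
python3 look.py pics/w1.png
```

```text
3.4667 [0.55443203 0.03876137 0.22694177] [-3.07273187e+00 -6.53628758e-01  1.14570246e-03] [-0.7498654  -0.0803192   0.14861222] 0.19781111408809243
dock [([323.8, 146.3], 0.95, [0.581, 0.0423]), ([522.8, 282.2], 0.85, [0.5285, -0.2484])]
carrier []
ledge [([315.4, 220.3], 0.87, [0.51, 0.0208])]
gate [([326.6, 119.3], 0.82, [0.61, 0.0532]), ([550.5, 267.8], 0.68, [0.5645, -0.2361])]
home [([327.2, 115.4], 0.67, [0.6132, 0.0533]), ([540.2, 255.3], 0.58, [0.5696, -0.2349])]
```

View pics/w1.png

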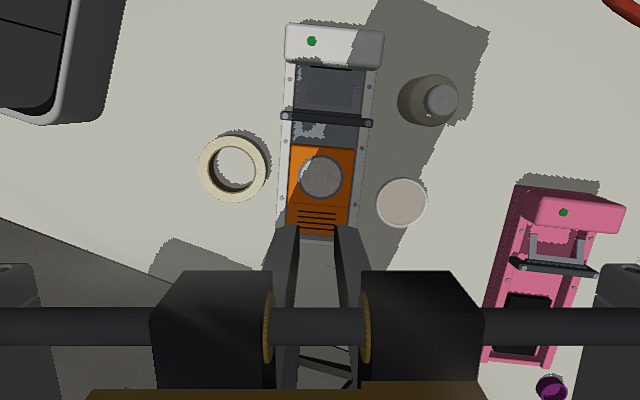

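The wrist view shows the white dock at columns 280–380, rows 25–240, with the carrier's ledge near (316,220). The gate bar is at (327,119) and the pink dock is on the right. I'll take a second view from further back and lower.

Request:
carry_out([
  [0,0,0,-25,0,10,0.2],
  [0,0,0,-25,0,10,0.2],
  [0,0,0,-25,0,10,0.2],
  [0,0,0,-25,0,10,0.2],
  [0,0,0,0,0,0,0.2],
  [0,0,0,0,0,0,0.2],
  [0,0,0,0,0,0,0.2],
])

```text
time_s: 4.35
position: [0.4634, -0.0032, 0.1882]
orientation: [3.074, 0.649, 0.002]
ft_force: [0.4, -0.1, 0.4]
width: 0.2
gripper_force: 0.0
```

```bash
python3 look.py pics/w2.png
cat > fit.py <<'E'
from h import *
import json,sys
cs={}
for n in ["w1","w2"]:
    o=json.load(open(f"pics/{n}.json")); o["position"],o["orientation"]=o["pos"],o["ori"]
    cs[n]=(cam("wrist",o),o,cv2.imread(f"pics/{n}.png"))
for t in ["ledge","gate","home","dock"]:
    print(t,tri([cs[n][0] for n in cs],[cs[n][1][t][0] for n in cs]).round(4))
for n,(c,o,im) in cs.items():
    h=cv2.cvtColor(im,cv2.COLOR_BGR2HSV); m=cv2.inRange(h,(5,120,60),(20,255,255))
    k,l,st,ce=cv2.connectedComponentsWithStats(m); g=np.array(o["ledge"][0])
    i=max(range(1,k),key=lambda i:st[i,4]-1e3*(np.hypot(*(ce[i]-g))>80))
    ys,xs=np.nonzero(l==i); L=[];Rr=[]
    for y in range(ys.min()+6,ys.max()-5,2):
        q=xs[ys==y]
        if len(q): L.append(onz(c,(q.min(),y),.040)); Rr.append(onz(c,(q.max()+1,y),.040))
    for nm,e in (("L",L),("R",Rr)):
        vx,vy,x0,y0=cv2.fitLine(np.float32(e)*1000,cv2.DIST_HUBER,0,.01,.01).ravel(); a=np.degrees(np.arctan2(vy,vx)); a=(a+90)%180-90
        print(n,nm,"yaw",a.round(2),"pt",x0.round(1),y0.round(1),"bbox",st[i])
E
python3 fit.py
```

```text
4.35 [ 0.46341809 -0.00315568  0.18819541] [3.07351043e+00 6.48663895e-01 2.29137698e-03] [ 0.41735722 -0.07125285  0.39596838] 0.2004633278624189
dock [([556.5, 212.1], 0.71, [0.5297, -0.2469])]
carrier [([315.4, 90.8], 0.64, [0.5389, 0.0315])]
ledge [([312.0, 125.1], 0.67, [0.5109, 0.0224])]
gate [([595.0, 186.9], 0.62, [0.5642, -0.2363])]
home [([580.9, 175.5], 0.72, [0.5706, -0.2351])]
ledge [0.5115 0.022  0.0415]
gate [0.5732 0.0597 0.3639]
home [0.5732 0.059  0.3641]
dock [0.5741 0.0612 0.371 ]
w1 L yaw 19.54 pt 545.2 65.9 bbox [ 286  143   69   86 3259]
w1 R yaw 18.61 pt 560.2 3.1 bbox [ 286  143   69   86 3259]
w2 L yaw 19.17 pt 528.6 59.8 bbox [ 277   27   84  121 5766]
w2 R yaw 18.56 pt 555.7 1.6 bbox [ 277   27   84  121 5766]
```

View pics/w2.png

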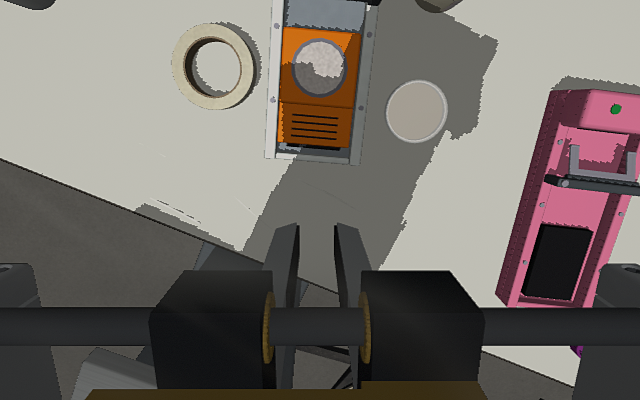

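Run:
```python
import cv2,numpy as np
a=cv2.imread("pics/w1.png")[15:240,265:400]; b=cv2.imread("pics/w2.png")[0:180,250:400]
A=cv2.resize(a,None,fx=2.6,fy=2.6,interpolation=2);B=cv2.resize(b,None,fx=2.6,fy=2.6,interpolation=2)
o=np.zeros((585,760,3),np.uint8);o[:A.shape[0],:A.shape[1]]=A;o[:B.shape[0],360:360+B.shape[1]]=B
cv2.imwrite("pics/crop.png",o);print(A.shape,B.shape)
```

```text
(585, 351, 3) (468, 390, 3)
```

View pics/crop.png

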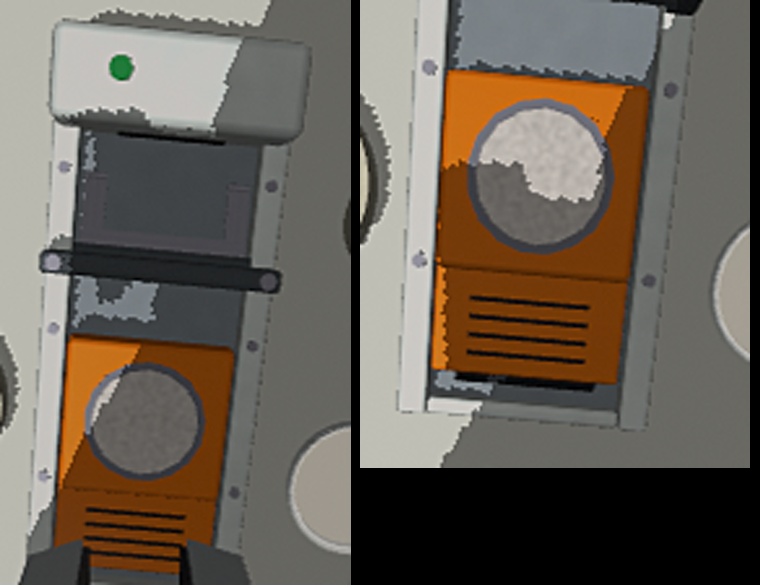

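The crop confirms it: a white and grey dock with a dark gate bar and a white stop block with a green dot, and the orange carrier's ribbed ledge at the rear. I'll take the dock axis from the wall screws.

Run:
```python
from fit import *
S={"w1":[(64,167),(271,187),(53,328),(252,346),(43,475),(234,492)],"w2":[(429,67),(671,90),(419,260),(648,281)]}
f={"w1":lambda p:(265+p[0]/2.6,15+p[1]/2.6),"w2":lambda p:(250+(p[0]-360)/2.6,p[1]/2.6)}
mid=[]
for n in S:
    p=np.array([onz(cs[n][0],f[n](q),.030) for q in S[n]]); m=(p[::2]+p[1::2])/2; mid+=list(m); d=p[::2]-p[1::2]
    print(n,m.round(4).tolist(),"w",np.hypot(*d.T).round(4),"yaw perp",(np.degrees(np.arctan2(d[:,1],d[:,0]))-90).round(2), "L/R yaw",[np.degrees(np.arctan2(*(q[0]-q[-1])[::-1])).round(2) for q in (p[::2],p[1::2])])
vx,vy,x0,y0=cv2.fitLine(np.float32(mid)*1000,cv2.DIST_L2,0,.01,.01).ravel(); a=np.arctan2(vy,vx); a=a if vx>0 else a-np.pi
print("yaw",np.degrees(a),x0,y0)
Rz=np.array([[np.cos(a),np.sin(a)],[-np.sin(a),np.cos(a)]])
O=np.array([x0,y0])/1e3
st=ctrl.observe(); M=R.from_rotvec(st["orientation"]).as_matrix(); print("tool x yaw",np.degrees(np.arctan2(M[1,0],M[0,0])),"z",M[:,2])
# dock-aligned coords (x along axis, from midpoint O)
g=[onz(cs["w1"][0],f["w1"](q),.05) for q in [(53,262),(268,282)]]; gx=(Rz@(np.mean(g,0)-O)); print("bar",gx, "-> dock origin s",gx[0]-.036)
k=[onz(cs["w2"][0],f["w2"](q),.030) for q in [(400,410),(644,430)]]; kx=Rz@(np.mean(k,0)-O); print("rear",kx,"-> origin s",kx[0]+.102)
s0=(gx[0]-.036+kx[0]+.102)/2
for n,u,z in [("ledge w1",cs["w1"][1]["ledge"][0],.036),("ledge w2",cs["w2"][1]["ledge"][0],.036),("step w2",f["w2"]((534,275)),.042),("carrier rear w2",f["w2"]((524,378)),.036),("front w2",f["w2"]((546,79)),.042)]:
    w=onz(cs[n[-2:]][0],u,z); print(n,"dock",(Rz@(w-O)-[s0,0]).round(4),w.round(4))
print("tcp dock",Rz@(st["position"][:2]-O)-[s0,0]); print("dock origin",O+Rz.T@[s0,0])
```

```text
ledge [0.5115 0.022  0.0415]
gate [0.5732 0.0597 0.3639]
home [0.5732 0.059  0.3641]
dock [0.5741 0.0612 0.371 ]
w1 L yaw 19.54 pt 545.2 65.9 bbox [ 286  143   69   86 3259]
w1 R yaw 18.61 pt 560.2 3.1 bbox [ 286  143   69   86 3259]
w2 L yaw 19.17 pt 528.6 59.8 bbox [ 277   27   84  121 5766]
w2 R yaw 18.56 pt 555.7 1.6 bbox [ 277   27   84  121 5766]
w1 [[0.6424, 0.0645], [0.5857, 0.0451], [0.5291, 0.0259]] w [0.0779 0.0781 0.0782] yaw perp [18.68 18.8  18.67] L/R yaw [np.float64(18.75), np.float64(18.9)]
w2 [[0.5859, 0.045], [0.529, 0.0257]] w [0.0782 0.0778] yaw perp [18.76 18.68] L/R yaw [np.float64(18.91), np.float64(18.51)]
yaw 18.830929 574.413 41.251698
tool x yaw 23.897459999813407 z [ 6.16773590e-05  2.66252254e-07 -9.99999998e-01]
bar [ 3.78728116e-02 -4.04549261e-05] -> dock origin s 0.0018728115984442475
rear [-0.09925435 -0.00039313] -> origin s 0.0027456461582016645
ledge w1 dock [-0.0699  0.0014] [0.51   0.0208]
ledge w2 dock [-0.0685  0.0027] [0.5109 0.0224]
step w2 dock [-0.0517 -0.0002] [0.5277 0.0252]
carrier rear w2 dock [-0.0861  0.0003] [0.495  0.0145]
front w2 dock [0.0073 0.0012] [0.5831 0.0455]
tcp dock [-0.12184758 -0.00572371]
dock origin [0.57659863 0.04199706]
```

Request:
carry_out([
  [0,0,5.1,0,0,0,0.2],
  [0,0,0,20,-2,20,0.2],
  [0,0,0,20,-2,20,0.2],
  [0,0,0,20,-2,20,0.2],
  [0,0,0,0,0,20,0.2],
  [0,0,0,0,0,20,0.2],
  [0,0,0,0,0,18,0.2],
  [0,0,0,0,0,0,0.2],
  [0,0,0,0,0,0,0.2],
  [0,0,0,0,0,0,0.2],
])

```text
time_s: 5.48
position: [0.5183, 0.0221, 0.0705]
orientation: [3.099, 0.513, 0.002]
ft_force: [-0.3, 1.1, 0.0]
width: 0.201
gripper_force: 0.0
```

```bash
cat > st.py <<'E'
from h import *
a=np.radians(18.83);Rz=np.array([[np.cos(a),np.sin(a)],[-np.sin(a),np.cos(a)]]);O=np.array([.5766,.0420])
s=ctrl.observe();M=R.from_rotvec(s["orientation"]).as_matrix();f=s["ft_force"]
print(s["time_s"],"tcp dock",(Rz@(s["position"][:2]-O)).round(4),"z",s["position"][2].round(4),"tip z",(s["position"][2]-.022).round(4),"yaw",np.degrees(np.arctan2(M[1,0],M[0,0])).round(2),"F dock",(Rz@f[:2]).round(1),f[2].round(1),"tq",s["ft_torque"].round(2),"w",round(s["width"],3))
E
python3 st.py; python3 look.py pics/w3.png | grep -E "ledge|carrier"
```

```text
5.4833 tcp dock [-0.0616  0.    ] z 0.0705 tip z 0.0485 yaw 18.78 F dock [0.1 1.1] 0.0 tq [0.02 0.03 0.02] w 0.201
carrier [([316.1, 189.1], 0.93, [0.539, 0.0299])]
ledge [([315.0, 243.5], 0.64, [0.5101, 0.0208])]
```

View pics/w3.png

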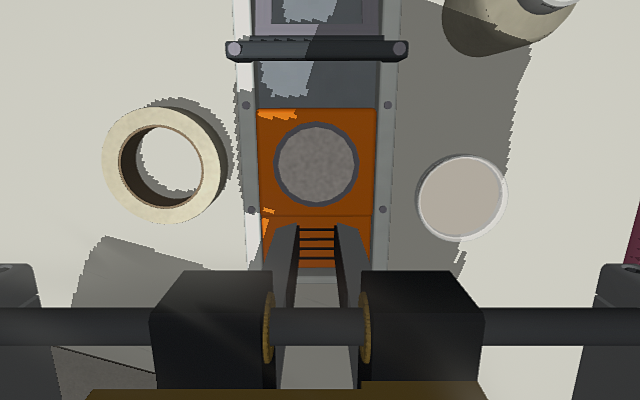

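The fingertips sit over the ribbed ledge at about (290,228) and (345,228), just behind the step at row 215, centred and aligned. Now I'll lower to contact and press.

Request:
carry_out([
  [0,0,0,0,0,6,0.2],
  [0,0,0,0,0,6,0.2],
  [0,0,0,0,0,2,0.2],
  [0,0,0,0,0,2,0.2],
  [0,0,0,0,0,1,0.2],
  [0,0,0,0,0,1,0.2],
  [0,0,0,0,0,0,0.2],
  [0,0,0,0,0,0,0.2],
])

```text
time_s: 6.45
position: [0.5178, 0.0221, 0.0516]
orientation: [3.099, 0.513, 0.0]
ft_force: [-0.2, -0.2, 5.5]
width: 0.2
gripper_force: 3.1
```

```bash
python3 st.py
```

```text
6.45 tcp dock [-0.0621  0.0001] z 0.0516 tip z 0.0296 yaw 18.78 F dock [-0.3 -0.2] 5.5 tq [ 0.03  0.09 -0.07] w 0.2
```

Request:
carry_out([
  [0,0,0,0,0,1,0.2],
  [0,0,0,0,0,1,0.2],
  [0,0,0,0,0,1,0.2],
  [0,0,0,0,0,0,0.2],
  [0,0,0,0,0,0,0.2],
])

```text
time_s: 6.87
position: [0.518, 0.0221, 0.0501]
orientation: [3.099, 0.513, 0.001]
ft_force: [-10.5, -0.3, 27.4]
width: 0.2
gripper_force: 13.8
```

```bash
python3 st.py
```

```text
6.8667 tcp dock [-0.0619  0.0001] z 0.0501 tip z 0.0281 yaw 18.78 F dock [-10.1   3.1] 27.4 tq [-0.04  2.    0.01] w 0.2
```

Request:
carry_out([
  [0,0,0,2,0,0,0.2],
  [0,0,0,3,0,0,0.2],
  [0,0,0,3,0,0,0.2],
  [0,0,0,4,0,0,0.2],
  [0,0,0,4,0,0,0.2],
  [0,0,0,4,0,0,0.2],
  [0,0,0,0,0,0,0.2],
])

```text
time_s: 7.45
position: [0.5359, 0.0279, 0.05]
orientation: [3.099, 0.513, -0.005]
ft_force: [-18.4, -6.3, 35.2]
width: 0.201
gripper_force: 17.4
```

```bash
python3 st.py; python3 look.py pics/w4.png | grep -E "ledge|carrier"
```

```text
7.45 tcp dock [-0.0431 -0.0002] z 0.05 tip z 0.028 yaw 18.79 F dock [-19.5   0. ] 35.2 tq [-1.13  3.82 -0.02] w 0.201
carrier [([314.1, 193.0], 0.8, [0.5589, 0.0376]), ([313.9, 249.9], 0.62, [0.5271, 0.027]), ([317.7, 87.0], 0.33, [0.612, 0.0536])]
ledge [([315.2, 248.5], 0.89, [0.5332, 0.0282])]
```

View pics/w4.png

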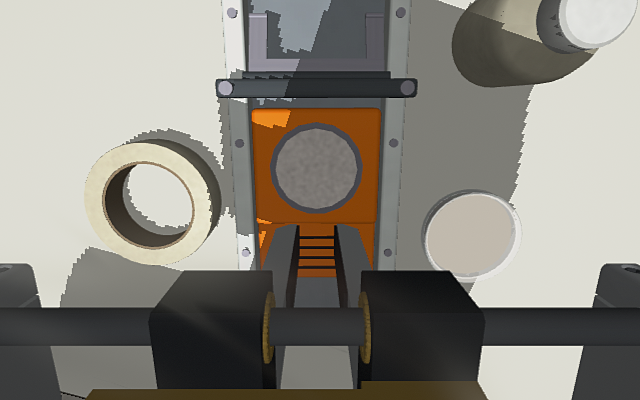

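The carrier moved about 18 mm with the fingers and lies flat, its front edge at row 108 just short of the gate at row 88. I'll keep sliding.

Request:
carry_out([
  [0,0,0,3,0,0,0.2],
  [0,0,0,3,0,0,0.2],
  [0,0,0,3,0,0,0.2],
  [0,0,0,3,0,0,0.2],
  [0,0,0,3,0,0,0.2],
  [0,0,0,3,0,0,0.2],
  [0,0,0,3,0,0,0.2],
  [0,0,0,3,0,0,0.2],
  [0,0,0,0,0,0,0.2],
])

```text
time_s: 8.5
position: [0.5586, 0.0356, 0.0501]
orientation: [3.099, 0.513, -0.004]
ft_force: [-18.6, -5.7, 32.7]
width: 0.202
gripper_force: 16.2
```

```bash
python3 st.py
```

```text
8.5 tcp dock [-0.0191 -0.0003] z 0.0501 tip z 0.0281 yaw 18.79 F dock [-19.4   0.6] 32.7 tq [-1.24  3.59 -0.04] w 0.202
```

Request:
carry_out([
  [0,0,0,3,0,0,0.2],
  [0,0,0,3,0,0,0.2],
  [0,0,0,3,0,0,0.2],
  [0,0,0,3,0,0,0.2],
  [0,0,0,3,0,0,0.2],
  [0,0,0,3,0,0,0.2],
  [0,0,0,3,0,0,0.2],
  [0,0,0,3,0,0,0.2],
  [0,0,0,3,0,0,0.2],
  [0,0,0,0,0,0,0.2],
])

```text
time_s: 9.33
position: [0.5832, 0.0439, 0.0501]
orientation: [3.099, 0.513, -0.009]
ft_force: [-26.5, -9.9, 36.5]
width: 0.197
gripper_force: 34.0
```

```bash
python3 st.py;  python3 look.py pics/w5.png | grep -E "ledge|carrier"
```

```text
9.3333 tcp dock [ 0.0068 -0.0003] z 0.0501 tip z 0.0281 yaw 18.78 F dock [-28.3  -0.9] 36.5 tq [-1.8   5.31 -0.01] w 0.197
carrier [([313.5, 195.6], 0.57, [0.6046, 0.0534])]
ledge [([318.1, 251.8], 0.72, [0.5791, 0.0421])]
```

View pics/w5.png

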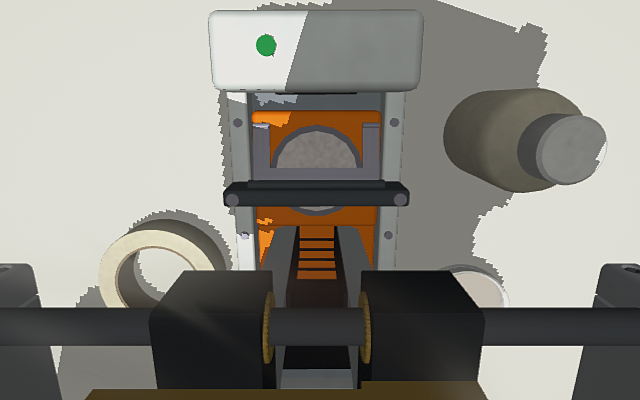

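The carrier is under the gate and its front edge (row 110) is about 10 mm short of the stop block. I'll approach the stop gently.

Request:
carry_out([
  [0,0,0,2,0,0,0.2],
  [0,0,0,2,0,0,0.2],
  [0,0,0,2,0,0,0.2],
  [0,0,0,2,0,0,0.2],
  [0,0,0,0,0,0,0.2],
])

```text
time_s: 10.05
position: [0.5907, 0.0465, 0.05]
orientation: [3.099, 0.512, -0.009]
ft_force: [-28.1, -8.3, 34.9]
width: 0.203
gripper_force: 33.7
```

```bash
python3 st.py
```

```text
10.05 tcp dock [ 0.0147 -0.0003] z 0.05 tip z 0.028 yaw 18.78 F dock [-29.3   1.2] 34.9 tq [-1.77  5.36 -0.  ] w 0.203
```

Request:
carry_out([
  [0,0,0,1,0,0,0.2],
  [0,0,0,1,0,0,0.2],
  [0,0,0,0.5,0,0,0.2],
  [0,0,0,0,0,0,0.2],
])

```text
time_s: 10.38
position: [0.5915, 0.0468, 0.05]
orientation: [3.098, 0.513, -0.016]
ft_force: [-39.8, -12.4, 44.0]
width: 0.198
gripper_force: 38.8
```

```bash
python3 st.py
```

```text
10.3833 tcp dock [ 0.0157 -0.0003] z 0.05 tip z 0.028 yaw 18.79 F dock [-41.6   1.1] 44.0 tq [-2.55  7.72  0.01] w 0.198
```

Request:
carry_out([
  [0,0,0,1,0,0,0.2],
  [0,0,0,0,0,0,0.2],
  [0,0,0,0,0,0,0.2],
])

```text
time_s: 10.63
position: [0.5916, 0.0468, 0.05]
orientation: [3.098, 0.512, -0.019]
ft_force: [-46.2, -15.6, 49.8]
width: 0.203
gripper_force: 41.6
```

```bash
python3 st.py
```

```text
10.6333 tcp dock [ 0.0158 -0.0003] z 0.05 tip z 0.028 yaw 18.78 F dock [-48.8   0.1] 49.8 tq [-3.    9.02  0.02] w 0.203
```

It's hard against the stop: force rose while the position stayed put. I'll ease off the forward load, then lift straight up and retreat.

Request:
carry_out([
  [0,0,0,-1,0,-0.5,0.2],
  [0,0,0,-1,0,-0.5,0.2],
  [0,0,0,-1,0,-0.5,0.2],
  [0,0,0,0,0,0,0.2],
])

```text
time_s: 10.97
position: [0.5912, 0.0467, 0.0501]
orientation: [3.099, 0.512, -0.008]
ft_force: [-17.1, -7.6, 17.7]
width: 0.201
gripper_force: 25.1
```

```bash
python3 st.py
```

```text
10.9667 tcp dock [ 0.0153 -0.0003] z 0.0501 tip z 0.0281 yaw 18.77 F dock [-18.6  -1.7] 17.7 tq [-1.53  3.26  0.04] w 0.201
```

Request:
carry_out([
  [0,0,0,-0.7,0,-0.5,0.2],
  [0,0,0,-0.5,0,-0.5,0.2],
  [0,0,0,0,0,-1,0.2],
  [0,0,0,0,0,-2,0.2],
  [0,0,0,-1,0,-4,0.2],
  [0,0,0,-5,0,-10,0.2],
  [0,0,0,-20,0,-15,0.2],
  [0,0,0,-20,0,-20,0.2],
  [0,0,0,-20,0,-20,0.2],
  [0,0,0,-20,0,-20,0.2],
  [0,0,0,-20,0,-20,0.2],
  [0,0,0,0,0,0,0.2],
  [0,0,0,0,0,0,0.2],
  [0,0,0,0,0,0,0.2],
])

```text
time_s: 12.13
position: [0.4918, 0.0133, 0.1632]
orientation: [3.099, 0.513, 0.002]
ft_force: [0.5, 0.6, -1.4]
width: 0.203
gripper_force: 0.0
```

```bash
python3 st.py;  python3 look.py pics/w6.png | grep -E "ledge|carrier"
python3 - <<'E'
from h import *
a=cv2.imread("pics/w6.png"); b=ctrl.grab_frame("scene")[150:260,230:360]
A=a[0:280,200:440]; A=cv2.resize(A,None,fx=1.8,fy=1.8,interpolation=2); B=cv2.resize(b,(364,308),interpolation=2)
o=np.zeros((504,800,3),np.uint8); o[:504,:432]=A; o[:308,434:798]=B; cv2.imwrite("pics/c6.png",o)
E
```

```text
12.1333 tcp dock [-0.0895  0.0003] z 0.1632 tip z 0.1412 yaw 18.78 F dock [0.6 0.4] -1.4 tq [0.01 0.08 0.03] w 0.203
carrier []
ledge [([319.0, 71.3], 0.88, [0.5835, 0.0428])]
```

View pics/c6.png

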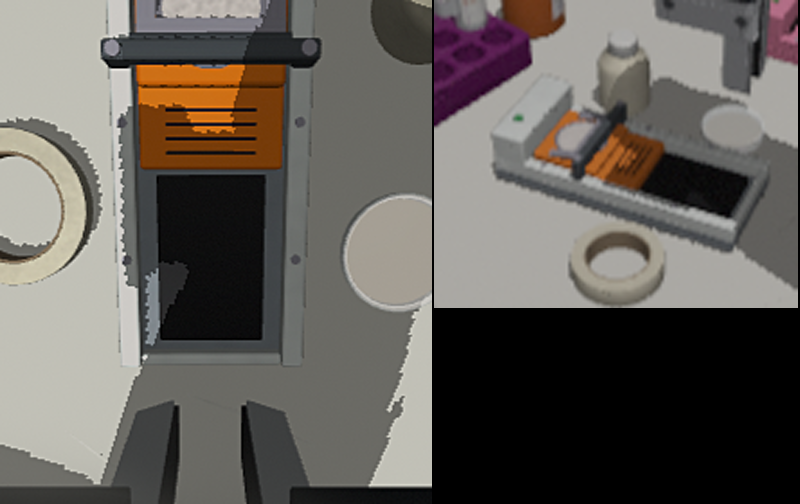

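Run:
```python
from h import *
s=ctrl.observe(); c=cam("wrist",s); a=np.radians(18.83); O=np.array([.5766,.0420]); Rm=np.array([[np.cos(a),-np.sin(a)],[np.sin(a),np.cos(a)]])
def d(x,y,z): return (proj(c,[*(O+Rm@[x,y]),z])[0]-[200,0])*1.8
print("screw? rear wall corners",d(-.102,.044,.03),d(-.102,-.044,.03))
for z in (.016,.024): print("plate",z,[d(x,y,z).round(1).tolist() for x in(-.012,-.09) for y in(.025,-.025)])
for e in (0,-.0025,-.005): print("carrier rear/step",e,d(-.0095+e,0,.028).round(1),d(.0245+e,0,.034).round(1))
print("gate",d(.036,.039,.05),d(.036,-.039,.05))
g=cv2.cvtColor(cv2.imread("pics/w6.png"),cv2.COLOR_BGR2GRAY); print("col profile",list(zip(range(84,104),g[84:104,317])),"rear",list(zip(range(180,200),g[180:200,322])))
print("row150",[(i,int(g[125,i])) for i in list(range(282,292))+list(range(342,352))])
```

```text
screw? rear wall corners [120.26136457 366.1976276 ] [302.68518683 365.89435338]
plate 0.016 [[157.7, 173.0], [264.6, 172.8], [161.3, 335.1], [261.4, 335.0]]
plate 0.024 [[156.3, 172.8], [266.1, 172.5], [160.1, 339.0], [262.8, 338.8]]
carrier rear/step 0 [211.2 166.7] [211.2  83.2]
carrier rear/step -0.0025 [211.2 172.5] [211.2  89.5]
carrier rear/step -0.005 [211.2 178.3] [211.2  95.8]
gate [112.74722473  45.99299324] [309.71545584  45.54730799]
col profile [(84, np.uint8(16)), (85, np.uint8(21)), (86, np.uint8(75)), (87, np.uint8(72)), (88, np.uint8(71)), (89, np.uint8(71)), (90, np.uint8(70)), (91, np.uint8(73)), (92, np.uint8(65)), (93, np.uint8(48)), (94, np.uint8(60)), (95, np.uint8(71)), (96, np.uint8(78)), (97, np.uint8(16)), (98, np.uint8(10)), (99, np.uint8(15)), (100, np.uint8(16)), (101, np.uint8(16)), (102, np.uint8(12)), (103, np.uint8(15))] rear [(180, np.uint8(9)), (181, np.uint8(11)), (182, np.uint8(11)), (183, np.uint8(10)), (184, np.uint8(11)), (185, np.uint8(12)), (186, np.uint8(11)), (187, np.uint8(11)), (188, np.uint8(4)), (189, np.uint8(71)), (190, np.uint8(68)), (191, np.uint8(65)), (192, np.uint8(67)), (193, np.uint8(68)), (194, np.uint8(70)), (195, np.uint8(68)), (196, np.uint8(93)), (197, np.uint8(109)), (198, np.uint8(116)), (199, np.uint8(112))]
row150 [(282, 66), (283, 66), (284, 67), (285, 68), (286, 69), (287, 49), (288, 4), (289, 11), (290, 14), (291, 14), (342, 17), (343, 14), (344, 14), (345, 9), (346, 20), (347, 58), (348, 71), (349, 68), (350, 67), (351, 67)]
```

The carrier reads as home: its rear edge is at crop row 167, where 168 is expected for fully home. The plate's rear edge at row 340 matches the raised plate (339), not the flush one (335). The bystanders haven't moved and the hand is clear.

```bash
python3 -c "
from bench import ctrl
print(ctrl.finish_job())"
```

```text
the job is handed in; nothing more can be done
None
```

The orange carrier is fully home against the white stop block, lying flat, with the black loading plate sprung up behind it. The hand is clear and the job is handed in, after about 12 s on the robot's clock.

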